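Stand two doming punches in their ring stands

ROBOT

A 6-joint arm with a two-finger parallel gripper is mounted at the origin on a cart in front of the work surface, level with it; the furniture and walls round the work are solid. World frame = base frame: x ahead of the robot, y to its left, z up, the work surface at z = 0. Lengths are in m, angles in degrees, forces in N, time in s.
With the tool pointing down it reaches from about 0.425 to 0.95 m from the base axis. Payload 14.7 kg.
Tool frame: the origin (TCP) lies midway between the tips of the shut fingers; the grasp point (between the pads) lies 19 mm behind it; z points along the fingers, y is the line along which they close (so a half turn about z gives the same grasp; the last joint's range is limited). The gripper opens to 85 mm and grips with 20 to 120 N. Pads are 22 mm wide; open, the fingers measure 114 mm over their backs; the gripper's body (76 mm by 85 mm) begins 54 mm behind the grasp point. The pads swing forward as they close: fully open they stand 13 mm farther back than shut.
Start: joints at [-71.998, 27.513, 91.461, -0, 61.026, -2.67], TCP at [0.229, -0.608, 0.231] pointing down, gripper open.
Joint ranges: [-157.49, 157.49], [-46.99, 117.5], [13.45, 153.17], [-89.5, 269.5], [5.16, 153.95], [-167.48, 167.48]. Speed limits (degrees/s): [108.29, 108.29, 136.94, 172.46, 172.46, 172.46].

INTERFACE

Orientations are given as [roll, pitch, yaw] about the fixed x, y, z axes, in that order (R = Rz(yaw) Ry(pitch) Rx(roll)).
In Python, from bench import arm, claw, solve_ik, read_state, vision, job gives the robot as it stands. Calls block until the motion is done:
- arm.move_ptp(position, orientation): joint-space move of the TCP to a pose.
- arm.line_to(position, orientation=None, v=0.15, max_force=None): straight line of the TCP; orientation=None keeps the orientation; v is the mean speed in m/s. With max_force (N) it stops when the force on the tool has changed by that much, and returns True; else False.
- arm.set_joints(angles): joint-space move.
- claw.gripper_open() and claw.close_gripper(strength=None): open the fingers fully, or close them until they stop; strength is the grip in N (None keeps the last).
- arm.hold(seconds).
- solve_ik(position, orientation): joint angles nearest the present ones, or None.
- read_state(): the state.
- vision.read_camera(name): name is "scene" or "top" or "wrist"; returns a dict with "img" (420x560x3 uint8, blue, green, red), "range_z" (420x560 float32, m along the optical axis (not along the pixel's ray), 0 where there is no reading), "vertical_fov" (degrees; the focal length in pixels is half the picture's height over the tangent of half this angle, whatever the lens; pixels are square), "cx", "cy" (the principal point, pixels), "xyz" and "attitude" of the camera in the world. Camera axes: x right, y up, looking along -z (the intrinsics and any distortion apply to the point x, -y, -z); pixel columns grow to the right and rows downward; lengths in m; the calibration is good to about 2 mm. The wrist camera is an equidistant fisheye: a pixel r from the principal point sees the ray r / f radians off the axis. A picture is of the moment at which its call begins.
A pose or a line that the arm cannot do raises arm.PlanningError and nothing moves.
- job.sign_off(): hands the job in; it is judged then, once.
Trained networks look in a picture, given as the dict that the camera call returned (one of the last four; its "shot" number tells which), for a name from the list of things; names that differ only in an ending like _2 or _b are one class to them, and where a whole thing is asked for, a point or a joint stands for the part that bears it (a point fixed in the world has none). Each returns a list of dicts, best first, with "score" (0 to 1); they miss things now and then, are a little off and sometimes report something else, mostly with a low value. They report only what shows in the picture. A call takes as long as a camera call.
- vision.boxes_of(target, picture): "extent" ([left, top, right, bottom] in pixels, round what is visible of it).
The state is a dict: "t": time; "joint_pos": joint angles; "qvel": joint speeds; "tau": joint torques, N m; "tcp_pos": TCP position; "tcp_rot": TCP orientation; "ft_force": force on the tool from outside, world axes, zero at the start; "ft_torque": the same for the moment, N m; "opening": opening from 0.0 (shut) to 1.0 (fully open); "grasp_force": force on a finger pad.
Only numpy, scipy, OpenCV 4.12 (cv2) and the standard library are available. Lean on these libraries where they do the work, as an engineer would, in place of code of your own. Each camera call takes 0.05 s, during which the arm holds its last target. There are 200 camera calls.

TASK

Put both doming punches away upright, ball down, each in the ring stand that fits its ball: the large steel one in the steel ring, the small brass one in the brass ring. The large one stands the wrong way up on its handle, so tip it over onto its side and let it lie before you pick it up and turn it over; set each punch down in its ring without dropping it in, and leave the other things on the bench where they are.

Things in the scene. Friction and masses are not known exactly. Their poses are not given: they have to be found in the camera images.
- punch_large: Large doming punch, 164 mm long, about 0.35 kg: steel ball 60 mm across, dark octagonal wooden handle 32 mm across flats, octagonal butt 44 mm across flats, 24 mm thick. Origin on the axis in mid-handle (22 mm of handle either way for fingers); z axis points from ball to flat butt. Starts upside down, standing on its butt. Tipped, it lies on ball and butt edge, origin 26 mm up.
- punch_small: Small doming punch, 142 mm long, about 0.24 kg: brass ball 50 mm across, light octagonal wooden handle 28 mm across flats, octagonal butt 40 mm across flats, 24 mm thick. Origin on the axis in mid-handle (22 mm of handle either way for fingers); z axis points from ball to flat butt. Starts lying on ball and butt edge, ball pointing away from the robot or to the right, origin 23 mm up.
- punch_large_ball (a point): centre of the large punch's ball, 62 mm from its origin (at -z); the balance point lies on the axis about 30 mm from the origin towards the ball, 102 mm over the platform while it stands on its butt. Pushed above that it tips readily; its flats keep it from rolling far
- punch_small_ball (a point): centre of the small punch's ball, 53 mm from its origin (at -z)
- punch_large_butt (a point): centre of the large punch's flat butt end, 72 mm from its origin (at +z)
- punch_small_butt (a point): centre of the small punch's flat butt end, 64 mm from its origin (at +z)
- cup_large: Ring stand for the large punch, fixed: dark wooden block 84x84x40 mm, on it a steel ring 64 mm outside, 44 mm inside, 18 mm high, top at z = 58 mm. Origin under its centre.
- cup_small: Ring stand for the small punch, fixed: light wooden block 84x84x40 mm, on it a brass ring 56 mm outside, 36 mm inside, 18 mm high, top at z = 58 mm. Origin under its centre.
- cup_large_seat (a point): centre of the steel ring, level with its top. The seated ball's centre is 20 mm above this point; friction keeps the punch at the lean at which it is let go
- cup_small_seat (a point): centre of the brass ring, level with its top. The seated ball's centre is 17 mm above this point; friction keeps the punch at the lean at which it is let go
- red_screwdriver: Bystander, loose: red-handled screwdriver lying flat, 24x164x25 mm (long along its y); origin under the centre.
- red_oil_can: Bystander, loose: red oil can with a long thin spout, standing, 67 mm across, body 79 mm and spout tip 170 mm high; origin under its centre.
- tape_measure: Bystander, loose: yellow tape measure standing on edge, 38x86x59 mm; origin under its centre.
- red_block: Bystander, loose: dark red hardwood offcut, 45x110x32 mm (long along its y); origin under its centre.
- spanner: Bystander, loose: steel spanner lying flat, 36x226x9 mm (long along its y); origin under its centre.
- platform: Fixed plywood platform bridging bench and cabinet, top at z = 85 mm, over x 0.40 to 0.68, y -0.30 to 0.115; both punches, the red screwdriver, oil can and red block start on it. Origin under its centre.
- bench_vise: Fixed blue bench vise: fills x 0.20 to 0.51, y 0.155 to 0.25, up to 0.125 m high (for x under 0.39 y 0.13 to 0.27, 0.165 m high); its foot, 0.04 m high, reaches from y 0.12 to 0.29. Origin under its body. Left of it, beyond y = 0.42, lies the open drill case, 45 mm high, its lid upright behind x = 0.64.
- bench_grinder: Fixed bench grinder on the right, 0.22 m high: fills x over 0.47, y under -0.31. Origin under its centre. At the back, over x = 0.66 and beyond, right of y = 0.15, a cabinet ledge hangs from z = 0.16 up, with cabinets on it.

How it is judged:
By the outcome, as a careful person would: the job done as asked, in the order asked, and still so for the second after the job is handed in, with the robot touching nothing.
It also fails if it takes over 72 s, if anything falls off the work surface, if the arm or the gripper's body presses on something with over 40 N, if the wrist force passes 120 N, or if a joint passes its speed limit or range.

## Working session

There is one attempt and no reset: what is moved stays moved. The work goes in short steps, each a Python script; the robot and the scene stay as the last script left them, time stands still between calls to the robot, and variables do not carry over. Pictures are saved under pics/ and viewed, at most 13 in all, crops included, and the job is handed in when it is done.

```bash
ls; mkdir -p pics; cat > h.py <<'E'
import numpy as np, cv2
from scipy.spatial.transform import Rotation as R
from bench import arm, claw, solve_ik, read_state, vision, job
def rot(p):
    a=np.array(p["attitude"],float)
    if a.shape==(3,3): return a
    return R.from_euler('xyz',a,degrees=True).as_matrix()
def cloud(p):
    z=p["range_z"]; h,w=z.shape; f=h/2/np.tan(np.radians(p["vertical_fov"])/2)
    v,u=np.mgrid[0:h,0:w]; P=np.stack([(u-p["cx"])/f*z,-(v-p["cy"])/f*z,-z],-1)
    P=P@rot(p).T+np.array(p["xyz"]); P[z<=0]=np.nan
    return P
E
python3 - <<'E'
from h import *
for n in ["scene","top"]:
    p=vision.read_camera(n); cv2.imwrite(f"pics/{n}0.png",p["img"])
    print(n,{k:v for k,v in p.items() if k not in("img","range_z")})
    P=cloud(p); np.save(f"{n}0.npy",P); print(np.nanmin(P[...,2]))
    for t in ["punch_large","punch_small","cup_large","cup_small","red_screwdriver","red_oil_can","tape_measure","red_block","spanner"]:
        b=vision.boxes_of(t,p)
        for d in b[:2]:
            l,tp,r,bt=[int(round(x)) for x in d["extent"]]
            c=P[(tp+bt)//2,(l+r)//2]
            print(t,round(d["score"],2),[l,tp,r,bt],c.round(3))
E
```

```text
bench.py
pics
scene {'vertical_fov': 43.4499945404814, 'cx': 288.90504709423476, 'cy': 206.1477203142677, 'xyz': array([ 0.62263309, -1.17371365,  1.54610394]), 'attitude': array([39.40928069,  0.45198851,  5.31181896]), 'shot': 1}
-0.9253080030949454
punch_large 0.89 [275, 214, 291, 253] [ 0.503 -0.197  0.216]
punch_large 0.64 [274, 199, 308, 228] [ 0.512 -0.032  0.113]
punch_small 0.93 [276, 196, 308, 230] [ 0.517 -0.043  0.126]
cup_large 0.56 [300, 171, 327, 192] [0.577 0.191 0.039]
cup_small 0.52 [275, 144, 280, 160] [0.423 0.331 0.045]
cup_small 0.46 [308, 144, 316, 164] [0.564 0.336 0.04 ]
red_screwdriver 0.53 [323, 242, 333, 271] [ 0.649 -0.19   0.097]
red_oil_can 0.63 [309, 202, 333, 242] [ 0.619 -0.096  0.156]
tape_measure 0.47 [274, 144, 282, 160] [0.425 0.344 0.031]
red_block 0.59 [323, 186, 338, 220] [0.646 0.024 0.114]
red_block 0.26 [306, 143, 314, 164] [0.555 0.342 0.039]
spanner 0.48 [332, 157, 346, 190] [0.67  0.113 0.176]
top {'vertical_fov': 51.618587124535736, 'cx': 279.7661041203695, 'cy': 206.8040065914851, 'xyz': array([ 0.32340368, -0.09874804,  1.38890463]), 
[... 165 characters left out ...]
l 0.7 [251, 193, 292, 237] [ 0.513 -0.022  0.119]
punch_small 0.68 [312, 200, 331, 224] [ 0.499 -0.162  0.25 ]
cup_large 0.66 [185, 186, 222, 220] [0.566 0.198 0.044]
cup_small 0.71 [143, 181, 175, 211] [0.588 0.335 0.06 ]
cup_small 0.23 [190, 185, 223, 219] [0.571 0.19  0.036]
red_screwdriver 0.76 [304, 169, 354, 177] [ 0.643 -0.199  0.096]
red_screwdriver 0.35 [309, 201, 332, 229] [ 0.492 -0.16   0.244]
red_oil_can 0.97 [284, 167, 301, 192] [ 0.612 -0.086  0.155]
tape_measure 0.75 [141, 242, 169, 255] [0.425 0.343 0.057]
red_block 0.63 [234, 164, 270, 182] [0.642 0.035 0.117]
red_block 0.58 [305, 168, 355, 176] [ 0.643 -0.201  0.107]
spanner 0.73 [149, 167, 217, 187] [ 0.664  0.277 -0.003]
```

```bash
python3 - <<'E'
from h import *
i=cv2.imread("pics/top0.png")[140:290,110:370]; cv2.imwrite("pics/top0c.png",cv2.resize(i,None,fx=3,fy=3,interpolation=cv2.INTER_CUBIC))
i=cv2.imread("pics/scene0.png")[120:290,240:380]; cv2.imwrite("pics/scene0c.png",cv2.resize(i,None,fx=3.5,fy=3.5,interpolation=cv2.INTER_CUBIC))
P=np.concatenate([np.load("top0.npy").reshape(-1,3),np.load("scene0.npy").reshape(-1,3)])
# height map of region for local geometry
def fit(x0,x1,y0,y1,z0,z1):
    m=(P[:,0]>x0)&(P[:,0]<x1)&(P[:,1]>y0)&(P[:,1]<y1)&(P[:,2]>z0)&(P[:,2]<z1); return P[m]
from scipy.optimize import least_squares
def sph(q,r,c):
    f=lambda c:np.linalg.norm(q-c,axis=1)-r
    s=least_squares(f,c,loss='soft_l1',f_scale=.002); return s.x,np.abs(s.fun).mean()
q=fit(.44,.56,-.24,-.12,.205,.27); print("large ball",len(q),sph(q,.03,[.5,-.17,.219]))
q=fit(.42,.58,-.10,.06,.095,.2); print("small",len(q),q.min(0),q.max(0)); 
for x in np.arange(.44,.58,.01):
    print(round(x,2),[(round(np.max(s[:,2]),3) if len(s:=q[(abs(q[:,0]-x)<.005)&(abs(q[:,1]-y)<.005)]) else 0) for y in np.arange(-.09,.06,.01)])
for n,c in(("L",(.57,.19)),("S",(.58,.335))):
    q=fit(c[0]-.06,c[0]+.06,c[1]-.06,c[1]+.06,.046,.065); print(n,len(q),q.mean(0),np.percentile(q,[2,98],axis=0).round(3).tolist())
    q=fit(c[0]-.07,c[0]+.07,c[1]-.07,c[1]+.07,.03,.065); print(cv2.minAreaRect(q[:,:2].astype(np.float32)))
E
```

```text
large ball 653 (array([ 0.49906976, -0.16484   ,  0.21857724]), np.float64(0.0017158812054533577))
small 938 [ 0.45232339 -0.0822494   0.09545155] [0.57877006 0.03284394 0.14536597]
0.44 [0, 0, 0, 0, 0, 0, 0, 0, 0, 0, 0, 0, 0, 0, 0]
0.45 [0, 0, 0, 0, 0, 0, 0, 0, np.float64(0.112), np.float64(0.107), 0, 0, 0, 0, 0]
0.46 [0, 0, 0, 0, 0, 0, 0, 0, np.float64(0.12), np.float64(0.125), np.float64(0.128), np.float64(0.12), 0, 0, 0]
0.47 [0, 0, 0, 0, 0, 0, 0, 0, np.float64(0.129), np.float64(0.13), np.float64(0.127), np.float64(0.128), np.float64(0.122), 0, 0]
0.48 [0, 0, 0, 0, 0, 0, 0, np.float64(0.119), np.float64(0.127), np.float64(0.131), np.float64(0.132), np.float64(0.128), np.float64(0.121), 0, 0]
0.49 [0, 0, 0, 0, 0, 0, np.float64(0.117), np.float64(0.119), np.float64(0.126), np.float64(0.125), np.float64(0.129), np.float64(0.125), 0, 0, 0]
0.5 [0, 0, 0, 0, 0, 0, np.float64(0.118), np.float64(0.122), np.float64(0.123), np.float64(0.125), np.float64(0.117), 0, 0, 0, 0]
0.51 [0, 0, 0, 0, 0, np.float64(0.123), np.float64(0.123), np.float64(0.13), np.float64(0.126), np.float64(0.119), 0,
[... 612 characters left out ...]
 0]
0.56 [0, np.float64(0.13), np.float64(0.133), np.float64(0.138), np.float64(0.14), np.float64(0.136), np.float64(0.13), 0, 0, 0, 0, 0, 0, 0, 0]
0.57 [0, np.float64(0.125), np.float64(0.128), np.float64(0.137), np.float64(0.137), np.float64(0.133), np.float64(0.127), 0, 0, 0, 0, np.float64(0.095), 0, 0, 0]
L 283 [0.57186283 0.19167856 0.05597797] [[0.545, 0.159, 0.046], [0.605, 0.224, 0.063]]
((0.5569614171981812, 0.19721457362174988), (0.09613709896802902, 0.12459307909011841), 67.81423950195312)
S 240 [0.58102883 0.35264629 0.05559227] [[0.554, 0.321, 0.046], [0.612, 0.383, 0.062]]
((0.5899472832679749, 0.35389524698257446), (0.09535438567399979, 0.10438398271799088), 3.750018835067749)
```

View pics/top0c.png

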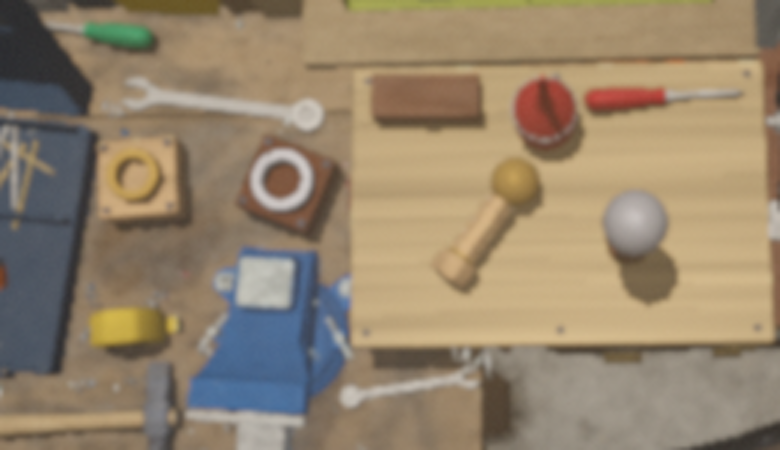

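View pics/scene0c.png

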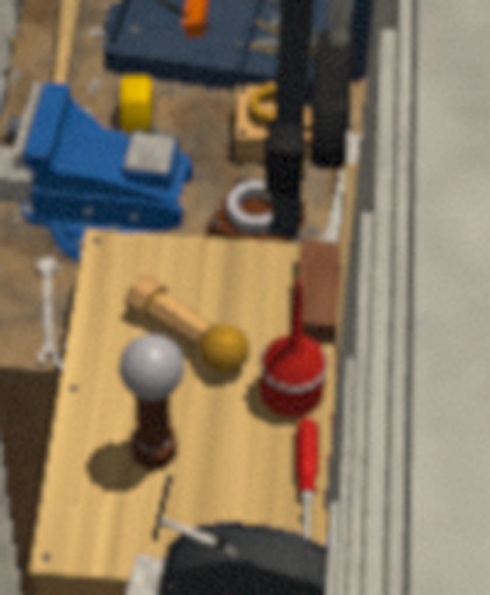

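The pictures show the large punch standing (top crop 635,222). The small one lies with its ball at (515,185) and its butt at (457,268). The steel ring is at (282,180) and the brass ring at (135,173). Next I'll refine these fits and check which grasps and placements the arm can reach.

```bash
cat >> h.py <<'E'
from scipy.optimize import least_squares, minimize
def proj(p,X):
    f=p["img"].shape[0]/2/np.tan(np.radians(p["vertical_fov"])/2)
    c=(np.asarray(X)-p["xyz"])@rot(p); return np.stack([p["cx"]-f*c[...,0]/c[...,2],p["cy"]+f*c[...,1]/c[...,2]],-1)
def ring(p,c,ro,ri,z=.058):
    """ring centre: largest grey contrast over the outer and inner edge circles"""
    g=cv2.GaussianBlur(p["img"],(0,0),.7).astype(np.float32).sum(2)
    th=np.radians(np.arange(0,360,5)); k=np.stack([np.cos(th),np.sin(th),0*th],-1)
    def s(r,xy):
        q=proj(p,[xy[0],xy[1],z]+r*k).astype(np.float32); return cv2.remap(g,q[:,0],q[:,1],cv2.INTER_LINEAR).ravel()
    def cost(xy):
        m=s((ro+ri)/2,xy); return -(np.clip(m-s(ri-.005,xy),-60,200).mean()+np.clip(m-s(ro+.005,xy),-60,200).mean())
    G=[(cost((x,y)),x,y) for x in c[0]+np.arange(-.015,.0151,.001) for y in c[1]+np.arange(-.015,.0151,.001)]
    return min(G)
def sphere(q,r,c):
    s=least_squares(lambda c:np.linalg.norm(q-c,axis=1)-r,c,loss='soft_l1',f_scale=.002); return s.x
def lying(P,ball,butt,r,L,floor=.085):
    """refine ball centre and heading of a lying punch from a cloud; ball/butt rough xy, r ball radius, L ball-origin"""
    b0=np.r_[ball,floor+r]; q=P[np.linalg.norm(P-b0,axis=1)<r+.012]; q=q[q[:,2]>floor+.012]; b=sphere(q,r,b0)
    d=np.array(butt)-b[:2]; d/=np.linalg.norm(d)
    for _ in range(4):
        v=P[:,:2]-b[:2]; t=v@d; n=np.array([-d[1],d[0]]); s=v@n
        m=(t>r+.006)&(t<L+.055)&(abs(s)<.03)&(P[:,2]>floor+.016)&(P[:,2]<floor+.06)
        k=np.sum(t[m]*s[m])/np.sum(t[m]**2); d=d+k*n; d/=np.linalg.norm(d)
    return b,-d,m.sum()
def frame(z,y):
    z=np.array(z,float);z/=np.linalg.norm(z);y=np.array(y,float);return np.stack([np.cross(y,z),y,z],1)
def eul(M): return R.from_matrix(M).as_euler('xyz',degrees=True)
def grasp_R(hd,a,sg):   # hd: heading of ball [rad]; a: tool leans to point a towards the ball
    d=np.array([np.cos(hd),np.sin(hd),0]); n=np.array([-d[1],d[0],0])*sg
    return frame(np.sin(a)*d-np.cos(a)*np.array([0,0,1]),n)
def place_R(Rg,hd,h,tilt): # upright, tool horizontal heading h; tilt: ball-up slope of axis while lying
    d=np.array([np.cos(hd)*np.cos(tilt),np.sin(hd)*np.cos(tilt),np.sin(tilt)]); n=np.array([-np.sin(hd),np.cos(hd),0])
    A=np.stack([d,n,np.cross(d,n)],1)               # punch in grasp: ball, side, up
    H=np.array([np.cos(h),np.sin(h),0]); dn=np.array([0,0,-1.]); 
    B=np.stack([dn,np.cross(-H,dn),-H],1)            # ball down, 'up' side -> backwards -H
    return B@A.T@Rg
E
python3 - <<'E'
from h import *
pt=vision.read_camera("top"); ps=vision.read_camera("scene")
for n,c,ro,ri in(("L",(.572,.192),.032,.022),("S",(.581,.3526),.028,.018)):
    print(n,ring(pt,c,ro,ri),ring(ps,c,ro,ri))
T=cloud(pt).reshape(-1,3);S=cloud(ps).reshape(-1,3);T=T[~np.isnan(T[:,0])];S=S[~np.isnan(S[:,0])]
for q in(T,S,np.r_[T,S]):
    b,d,m=lying(q,[.555,-.052],[.47,.03],.025,.053); print("small",b,np.degrees(np.arctan2(d[1],d[0])),m)
    q=q[(np.linalg.norm(q-[.499,-.165,.219],axis=1)<.042)]; print("Lball",sphere(q,.03,[.499,-.165,.219]))
b,d,m=lying(np.r_[T,S],[.555,-.052],[.47,.03],.025,.053); hd=np.arctan2(d[1],d[0]); o=b[:2]-.053*d
g=np.r_[o+.006*d,.108]
for a in(0,10,20,28):
  for sg in(1,-1):
    Rg=grasp_R(hd,np.radians(a),sg); j=solve_ik(g+.019*Rg[:,2],eul(Rg)); print(a,sg,None if j is None else np.round(j))
    for nm,c in(("S",(.581,.3526,.128)),):
      for h in range(-60,181,20):
        M=place_R(Rg,hd,np.radians(h),0.03); j=solve_ik(np.array(c)+.019*M[:,2],eul(M))
        if j is not None: print("   ",nm,h,np.round(j))
E
```

```text
L (np.float32(-399.3914), np.float64(0.575), np.float64(0.195)) (np.float32(-192.66461), np.float64(0.576), np.float64(0.194))
S (np.float32(-124.29166), np.float64(0.567), np.float64(0.3376)) (np.float32(-73.96511), np.float64(0.569), np.float64(0.3466))
small [ 0.55708656 -0.05091073  0.11046707] -35.47680870421655 273
Lball [ 0.49991905 -0.16443692  0.21909225]
small [ 0.55434725 -0.05347468  0.10896829] -32.98474126081144 184
Lball [ 0.49769919 -0.16656399  0.21766307]
small [ 0.55589906 -0.05178638  0.10999948] -34.451328026630875 459
Lball [ 0.49910831 -0.16523093  0.21873605]
0 1 [ -6.  29. 116.   0.  35. -62.]
    S -60 [  56.   71.   77.  -68.  105. -119.]
    S -40 [  59.   67.   95.  -82.   94. -108.]
    S -20 [ 59.  66. 111. 259.  91. -93.]
    S 0 [ 53.  68. 125. 234. 100. -79.]
    S 20 [ 38.  72. 134. 200. 117. -81.]
    S 40 [  17.   73.  135.  154.  117. -102.]
    S 60 [   2.   68.  127.  121.  100. -103.]
    S 80 [ -3.  66. 113.  97.  92. -89.]
    S 100 [ -2.  67.  97.  79.  95. -74.]
    S 120 [  1.  70.  79.  65. 106. -63.]
    S 140 [  6.  76.  61.  56. 120. 
[... 3458 characters left out ...]
 [  8.  61.  70.  43.  99. -56.]
    S 160 [ 14.  67.  55.  33. 113. -59.]
    S 180 [ 20.  73.  41.  22. 126. -68.]
28 -1 [   6.   27.  134.  261.   18. -134.]
    S -60 [ 54.  56.  84. -56.  84.  54.]
    S -40 [ 56.  51. 100. -72.  70.  60.]
    S -20 [ 55.  48. 115. 264.  61.  71.]
    S 0 [ 49.  46. 128. 231.  60.  85.]
    S 20 [ 36.  47. 137. 196.  67.  91.]
    S 40 [ 19.  47. 138. 160.  68.  88.]
    S 60 [  7.  46. 130. 125.  61.  94.]
    S 80 [  1.  47. 117.  93.  62. 107.]
    S 100 [  1.  51. 102.  70.  71. 119.]
    S 120 [  4.  56.  86.  54.  84. 124.]
    S 140 [  8.  61.  70.  43.  99. 124.]
    S 160 [ 14.  67.  55.  33. 113. 121.]
    S 180 [ 20.  73.  41.  22. 126. 112.]
```

```bash
python3 - <<'E'
from h import *
p=vision.read_camera("top"); hsv=cv2.cvtColor(p["img"],cv2.COLOR_BGR2HSV).astype(int)
w=p["img"][180:214,138:178]; cv2.imwrite("pics/brass.png",cv2.resize(w,None,fx=10,fy=10,interpolation=cv2.INTER_NEAREST))
def back(u,v,z):
    s=least_squares(lambda xy:proj(p,np.array([xy[0],xy[1],z]))-[u,v],[.57,.3]); return s.x
print("brass eye",back(155,197.7,.058),"steel eye",back(204,200,.058))
m=((hsv[...,1]>130)&(abs(hsv[...,0]-22)<8)).astype(np.uint8); m[:181]=0;m[213:]=0;m[:,:142]=0;m[:,178:]=0
ys,xs=np.nonzero(m); print(len(xs),xs.min(),xs.max(),ys.min(),ys.max(),back((xs.min()+xs.max())/2,(ys.min()+ys.max())/2,.058))
print(hsv[196,143:178,1])
hd=np.radians(-34.5); d=np.array([np.cos(hd),np.sin(hd)]); b=np.array([.556,-.0518]); g=np.r_[b-.049*d,.1085]
for sg in(1,-1):
  for a in(22,26):
    Rg=grasp_R(hd,np.radians(a),sg)
    for k in(0,.1,.2):
        j=solve_ik(g+(.019-k)*Rg[:,2],eul(Rg)); print(sg,a,k,None if j is None else np.round(j))
    for h in(20,40,60,80):
        M=place_R(Rg,hd,np.radians(h),.037); j=solve_ik(np.array([.575,.345,.20])+.019*M[:,2],eul(M)); print("  ",h,None if j is None else np.round(j))
E
```

```text
brass eye [0.58355401 0.34835997] steel eye [0.57318784 0.19213198]
107 146 162 190 206 [0.58265037 0.35152564]
[ 95 101 114 128 136 140 134 114 106 103  97  98  95  97  98 102 118 131
 138 137 113 100  96  95  99 102 104  94  83  68  63  61  58  60  61]
1 22 0 [  3.  26. 130. -66.  14.  10.]
1 22 0.1 [  6.  13. 129. -35.  25. -19.]
1 22 0.2 [ 10.   2. 125. -24.  40. -28.]
   20 [ 36.  42. 140. 196.  72. -89.]
   40 [ 17.  42. 141. 158.  72. -91.]
   60 [  4.  41. 132. 122.  67. -84.]
   80 [ -1.  43. 119.  92.  68. -71.]
1 26 0 [  5.  26. 133. -89.  16.  36.]
1 26 0.1 [  9.  13. 132. -50.  23.  -2.]
1 26 0.2 [ 15.   1. 128. -33.  37. -17.]
   20 [ 36.  38. 139. 196.  63. -91.]
   40 [ 18.  38. 139. 157.  64. -89.]
   60 [  5.  38. 131. 120.  61. -80.]
   80 [ -0.  41. 118.  90.  64. -67.]
-1 22 0 None
-1 22 0.1 [  6.  13. 129. -35.  25. 161.]
-1 22 0.2 [ 10.   2. 125. -24.  40. 152.]
   20 [ 36.  42. 140. 196.  72.  91.]
   40 [ 17.  42. 141. 158.  72.  89.]
   60 [  4.  41. 132. 122.  67.  96.]
   80 [ -1.  43. 119.  92.  68. 109.]
-1 26 0 [   5.   26.  133.  -89.   16. -144.]
-1 26 0.1 None
-1 26 0.2 [ 15.   1. 128. -33.  37. 163.]
   20 [ 36.  38. 139. 196.  63.  89.]
   40 [ 18.  38. 139. 157.  64.  91.]
   60 [  5.  38. 131. 120.  61. 100.]
   80 [ -0.  41. 118.  90.  64. 113.]
```

View pics/brass.png

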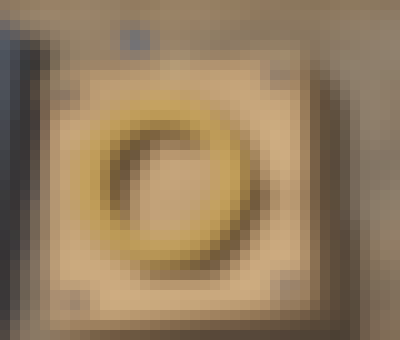

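The brass ring runs over crop columns 78–250 and rows 93–270, which puts its centre at about (0.583, 0.352). Now I'll grasp the small punch.

```bash
python3 - <<'E'
from h import *
hd=np.radians(-34.5); d=np.array([np.cos(hd),np.sin(hd)]); b=np.array([.556,-.0518]); g=np.r_[b-.049*d,.1085]
Rg=grasp_R(hd,np.radians(22),1); e=eul(Rg); T=g+.019*Rg[:,2]
s=read_state(); p0=np.array(s["tcp_pos"])
arm.line_to(p0+[0,0,.22],v=.3)
arm.move_ptp(T-.22*Rg[:,2],e)
arm.line_to(T-.06*Rg[:,2],v=.2)
p=vision.read_camera("wrist"); cv2.imwrite("pics/w1.png",p["img"])
print(arm.line_to(T,v=.08,max_force=15))
s=read_state(); print(s["t"],s["tcp_pos"],T,s["ft_force"],np.round(s["joint_pos"]))
claw.close_gripper(60); s=read_state(); print(s["t"],s["opening"],s["grasp_force"],s["ft_force"])
E
```

```text
False
6.3667 [ 0.52162769 -0.02796642  0.09132047] [ 0.52148356 -0.02807751  0.09088351] [0.96374491 0.2701149  0.26684302] [  3.  26. 130. -66.  14.  10.]
6.9333 0.3232743964645078 58.24416093528271 [-3.24454319  1.84761983  7.22476234]
```

View pics/w1.png

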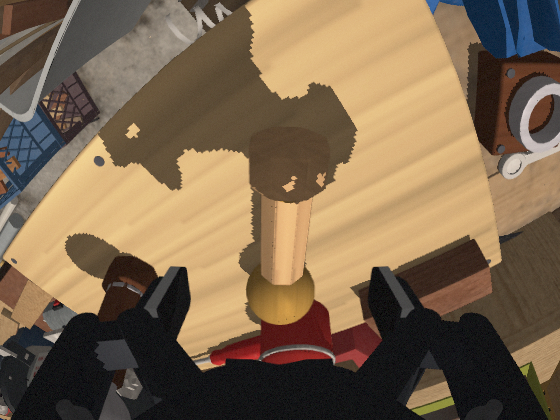

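The punch is centred between the fingers (handle at column 285, ball at 280,290), and the opening matches 28 mm. Next I'll lift it, turn it over and measure above the brass ring.

```bash
python3 - <<'E'
from h import *
import json
hd=np.radians(-34.5); Rg=grasp_R(hd,np.radians(22),1); s=read_state(); tcp=np.array(s["tcp_pos"])
r=Rg.T@(np.array([.556,-.0518,.110])-tcp)
M=place_R(Rg,hd,np.radians(60),np.arctan(.002/.053))
seat=np.array([.583,.352,.058+.017]); T=seat-M@r
json.dump(dict(r=r.tolist(),M=M.tolist()),open("small.json","w"))
arm.line_to(tcp+[0,0,.22],v=.2)
s=read_state(); print(s["t"],s["opening"],s["ft_force"])
arm.move_ptp(T+[0,0,.12],eul(M))
s=read_state(); print(s["t"],np.round(s["joint_pos"]),s["opening"])
for n in("top","scene"):
    p=vision.read_camera(n); cv2.imwrite(f"pics/{n}2.png",p["img"]); C=cloud(p); np.save(n+"2.npy",C); C=C.reshape(-1,3)
    q=C[np.linalg.norm(C-(seat+[0,0,.12]),axis=1)<.034]; print(n,len(q),sphere(q,.025,seat+[0,0,.12]) if len(q)>10 else "",seat+[0,0,.12], proj(p,seat+[0,0,.12]))
    u,v=proj(p,seat+[0,0,.12]).astype(int); print(u,v)
    c=p["img"][max(v-50,0):v+50,max(u-65,0):u+65]; cv2.imwrite(f"pics/{n}2c.png",cv2.resize(c,None,fx=3,fy=3,interpolation=cv2.INTER_CUBIC))
a=[cv2.imread(f"pics/{n}2c.png") for n in("top","scene")]; h=min(x.shape[0] for x in a); cv2.imwrite("pics/c2.png",np.hstack([x[:h] for x in a]))
E
```

```text
8.8583 0.31272307539273275 [-0.45950071  0.15853352 -2.39367613]
11.025 [  5.  35. 131. 119.  63. -77.] 0.318399585571554
top 55 [0.58780567 0.35869663 0.20609456] [0.583 0.352 0.195] [138.1139904  188.98521094]
138 188
scene 21 [0.5828922  0.35074098 0.19172875] [0.583 0.352 0.195] [318.38637551 122.40867902]
318 122
```

View pics/c2.png

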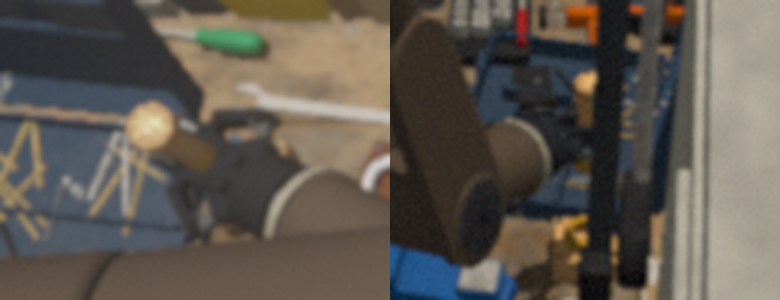

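Both crops show the punch upright with the butt up (top crop 152,127). I'll measure its lean from the butt before lowering.

```bash
python3 - <<'E'
from h import *
e=np.array([.583,.352,.195+.117])
for n in("top","scene"):
    p=vision.read_camera(n); C=cloud(p)
    q=C.reshape(-1,3); q=q[(np.linalg.norm(q[:,:2]-e[:2],axis=1)<.035)&(q[:,2]>e[2]-.012)&(q[:,2]<e[2]+.02)]
    print(n,proj(p,e),len(q),q.mean(0),q.min(0),q.max(0),(q.min(0)+q.max(0))[:2]/2)
    u,v=proj(p,e).astype(int)
    g=p["img"][v-12:v+13,u-12:u+13]; m=cv2.inRange(cv2.cvtColor(g,cv2.COLOR_BGR2HSV),(8,50,160),(28,200,255)); ys,xs=np.nonzero(m)
    print(" mask centre",(xs.mean()+u-12,ys.mean()+v-12) if len(xs) else None,len(xs))
    cv2.imwrite(f"pics/b_{n}.png",cv2.resize(g,None,fx=14,fy=14,interpolation=cv2.INTER_NEAREST))
cv2.imwrite("pics/b.png",np.hstack([cv2.imread(f"pics/b_{n}.png") for n in("top","scene")]))
E
```

```text
top [121.67088376 179.67940998] 207 [0.58357488 0.34992319 0.30932369] [0.56428376 0.32959941 0.30023253] [0.60482663 0.37075134 0.31628644] [0.5845552  0.35017538]
 mask centre (np.float64(122.09941520467837), np.float64(179.66081871345028)) 171
scene [319.52124075  98.07294798] 47 [0.57497736 0.34566011 0.30688251] [0.56310514 0.32122944 0.30040709] [0.58472331 0.36887731 0.31381693] [0.57391423 0.34505338]
 mask centre (np.float64(317.8666666666667), np.float64(98.96666666666667)) 30
```

View pics/b.png

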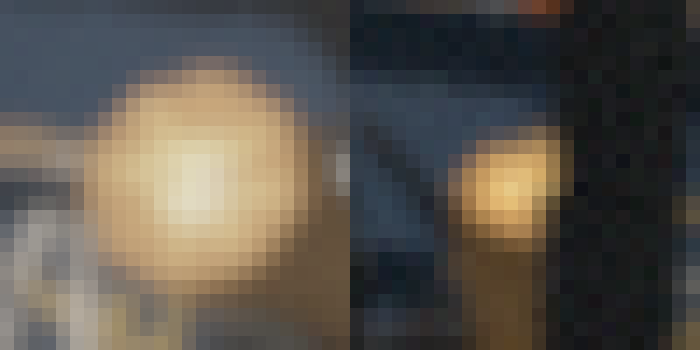

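The butt centre agrees with the prediction to about 2 mm, so the punch is upright. Lowering it into the ring under force watch.

```bash
python3 - <<'E'
from h import *
import json
D=json.load(open("small.json")); M=np.array(D["M"]); r=np.array(D["r"])
seat=np.array([.583,.352,.075]); T=seat-M@r
arm.line_to(T+[0,0,.015],v=.1)
hit=arm.line_to(T-[0,0,.008],v=.02,max_force=8); s=read_state()
print(hit,s["t"],"ball",np.array(s["tcp_pos"])+M@r,s["ft_force"],s["opening"])
E
```

```text
True 13.0917 ball [0.58339826 0.35210594 0.07868113] [2.8501248  1.94475694 0.71351464] 0.3107907951233406
```

It touched 4 mm early with a sideways push towards +x+y. I'll lift slightly, shift along that force and lower again.

```bash
cat >> h.py <<'E'
def seat_it(M,r,seat,n=6,fmax=8,lim=.012):
    """lower the held ball on the ring, shifting along the sideways reaction until it sits evenly"""
    c=np.array(seat,float); best=None
    for i in range(n):
        T=c-M@r; arm.line_to(T+[0,0,.010],v=.06); arm.hold(.15); f0=np.array(read_state()["ft_force"])
        hit=arm.line_to(T-[0,0,lim],v=.02,max_force=fmax); arm.hold(.1); s=read_state()
        ball=np.array(s["tcp_pos"])+M@r; df=np.array(s["ft_force"])-f0
        print(i,hit,round(s["t"],2),"ball",ball.round(4),"df",df.round(1),"op",round(s["opening"],3))
        lat=df[:2]; 
        if hit and np.linalg.norm(lat)<.35*abs(df[2]): break
        c[:2]+=np.clip(np.linalg.norm(lat)/max(abs(df[2]),1),.3,1)*.002*lat/np.linalg.norm(lat)
    return c
E
python3 - <<'E'
from h import *
import json
D=json.load(open("small.json")); M=np.array(D["M"]); r=np.array(D["r"])
print(seat_it(M,r,[.583,.352,.077],n=4))
E
```

```text
0 True 14.21 ball [0.5834 0.3521 0.0787] df [1.4 2.6 0.3] op 0.311
1 True 15.37 ball [0.5845 0.3537 0.0774] df [ 2.  -0.3  5. ] op 0.317
2 True 16.56 ball [0.5849 0.3539 0.0772] df [-0.4 -0.7  7.1] op 0.315
[0.58477133 0.35363867 0.077     ]
```

Seated evenly. Releasing, backing off along the tool axis and checking.

```bash
python3 - <<'E'
from h import *
import json
D=json.load(open("small.json")); M=np.array(D["M"])
claw.gripper_open(); s=read_state(); t=np.array(s["tcp_pos"]); print(s["t"],s["ft_force"])
arm.line_to(t-.10*M[:,2],v=.12)
t=np.array(read_state()["tcp_pos"]); arm.line_to(t+[0,-.05,.17],v=.25)
print(read_state()["t"],np.round(read_state()["joint_pos"]))
# tip approach: tool down, behind the large ball on -y side
e=eul(frame([0,0,-1],[1,0,0])); e2=eul(frame([0,0,-1],[0,1,0]))
for x in(e,e2):
    j=solve_ik([.499,-.245,.21],x); print(None if j is None else np.round(j))
for n in("top","scene"):
    p=vision.read_camera(n); cv2.imwrite(f"pics/{n}3.png",p["img"]); C=cloud(p).reshape(-1,3)
    q=C[(np.linalg.norm(C[:,:2]-[.585,.354],axis=1)<.035)]; k=q[(q[:,2]>.175)&(q[:,2]<.215)]
    print(n,len(k),k.mean(0) if len(k) else 0,(k.min(0)+k.max(0))/2 if len(k) else 0)
    b=q[np.linalg.norm(q-[.585,.354,.075],axis=1)<.035]; b=b[b[:,2]>.062]; print(len(b),sphere(b,.025,np.array([.585,.354,.075])) if len(b)>10 else "")
i=cv2.imread("pics/top3.png")[140:290,110:370]; cv2.imwrite("pics/top3c.png",cv2.resize(i,None,fx=3,fy=3,interpolation=cv2.INTER_CUBIC))
E
```

```text
17.1583 [ 1.28939165 -0.57276332 -1.06969499]
19.0 [-15.  22. 134.  96.  66. -65.]
[-29.  21. 105.   0.  53. -29.]
[ -29.   21.  105.    0.   53. -119.]
top 181 [0.5845135  0.35035877 0.19044254] [0.58524378 0.35177964 0.18660175]
138 [0.58565378 0.35475995 0.07581687]
scene 19 [0.58027735 0.3376522  0.18544604] [0.57934904 0.34182744 0.18542342]
59 [0.58502026 0.35144804 0.07678253]
```

View pics/top3c.png

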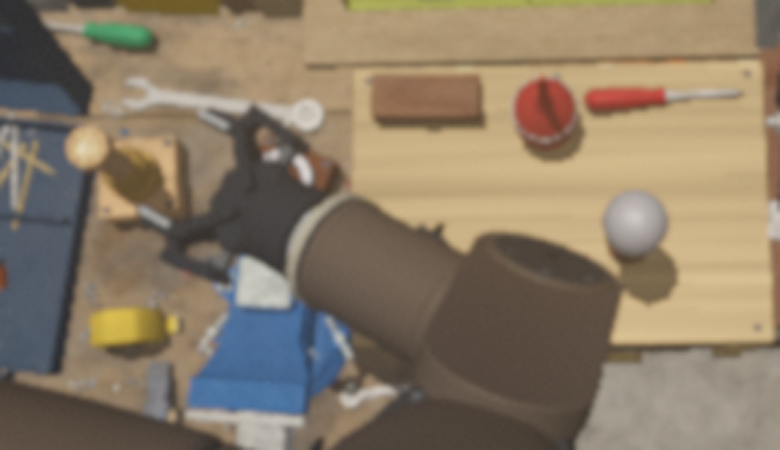

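The small punch stands upright in the brass ring, butt at crop (88,147). Now I'll tip the large one towards +y by pushing at ball height.

```bash
python3 - <<'E'
from h import *
t=np.array(read_state()["tcp_pos"]); print(t)
e=eul(frame([0,0,-1],[1,0,0]))
arm.line_to(t+[-.03,-.05,.13],v=.3)
arm.move_ptp([.499,-.255,.40],e); claw.close_gripper(20)
arm.line_to([.499,-.255,.206],v=.2)
print(arm.line_to([.499,-.150,.206],v=.07,max_force=20)); s=read_state(); print(s["t"],s["tcp_pos"],s["ft_force"])
arm.hold(.6)
p=vision.read_camera("top"); C=cloud(p).reshape(-1,3)
m=(C[:,0]>.4)&(C[:,0]<.6)&(C[:,1]>-.2)&(C[:,1]<.1)&(C[:,2]>.098)&(C[:,2]<.16); print(m.sum(),C[m].min(0),C[m].max(0))
i=p["img"][140:290,200:370]; cv2.imwrite("pics/top4c.png",cv2.resize(i,None,fx=3.5,fy=3.5,interpolation=cv2.INTER_CUBIC))
E
```

```text
[0.54615293 0.23783214 0.3216507 ]
False
24.8333 [ 0.49901697 -0.15029462  0.20596716] [-0.59879071  0.95500673  0.65516144]
316 [ 0.46377539 -0.14241482  0.10036088] [ 0.5089674  -0.04861818  0.13467571]
```

View pics/top4c.png

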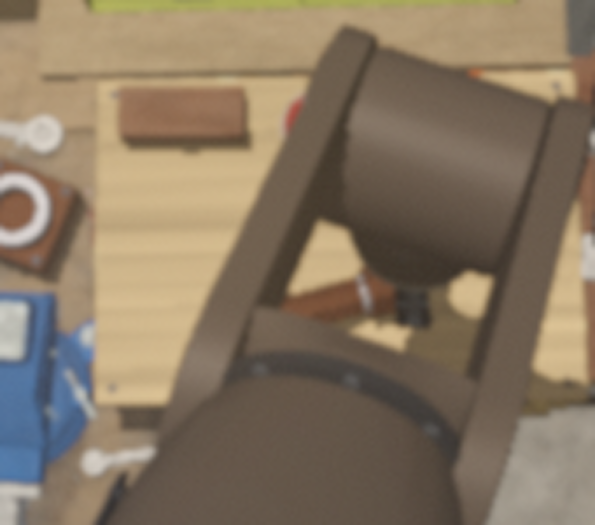

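It's over: the handle lies from (290,305) to (365,285) under the arm. I'll move clear and measure it.

```bash
python3 - <<'E'
from h import *
arm.line_to([.499,-.19,.38],v=.3); claw.gripper_open()
j=np.array(read_state()["joint_pos"]); j[0]-=38; arm.set_joints(j); print(read_state()["t"])
Q=[]
for n in("top","scene"):
    p=vision.read_camera(n); C=cloud(p).reshape(-1,3); C=C[~np.isnan(C[:,0])]; Q.append(C); np.save(n+"5.npy",C)
    print(n,[(round(b["score"],2),np.round(b["extent"])) for b in vision.boxes_of("punch_large",p)[:2]])
    print(ring(p,(.573,.193),.032,.022))
    if n=="top": i=p["img"][140:290,110:370]; cv2.imwrite("pics/top5c.png",cv2.resize(i,None,fx=3,fy=3,interpolation=cv2.INTER_CUBIC))
for q in(*Q,np.r_[Q[0],Q[1]]):
    m=(q[:,0]>.41)&(q[:,0]<.59)&(q[:,1]>-.2)&(q[:,1]<.1)&(q[:,2]>.105)&(q[:,2]<.16); k=q[m]
    top=k[k[:,2]>np.percentile(k[:,2],92)].mean(0)
    far=k[np.argmax(np.linalg.norm(k[:,:2]-top[:2],axis=1))]
    b,d,c=lying(q,top[:2],far[:2],.03,.062); print(top,far,"ball",b,"hd",np.degrees(np.arctan2(d[1],d[0])),c)
E
```

```text
28.3167
top [(0.95, array([258., 215., 316., 247.])), (0.55, array([151., 163., 216., 186.]))]
(np.float32(-399.33112), np.float64(0.575), np.float64(0.195))
scene [(0.59, array([269., 198., 289., 246.]))]
(np.float32(-188.49156), np.float64(0.576), np.float64(0.194))
[ 0.45969605 -0.01342904  0.14434134] [ 0.51102069 -0.13729031  0.11702246] ball [ 0.45983729 -0.01317246  0.11524325] hd 104.0417398925889 326
[ 0.45670099 -0.01904809  0.1423107 ] [ 0.49633561 -0.14817856  0.12782096] ball [ 0.45804205 -0.01626484  0.11296047] hd 104.11076322478094 179
[ 0.45892162 -0.01424708  0.14367191] [ 0.49633561 -0.14817856  0.12782096] ball [ 0.45910958 -0.01383893  0.11469202] hd 104.07271327333414 503
```

View pics/top5c.png

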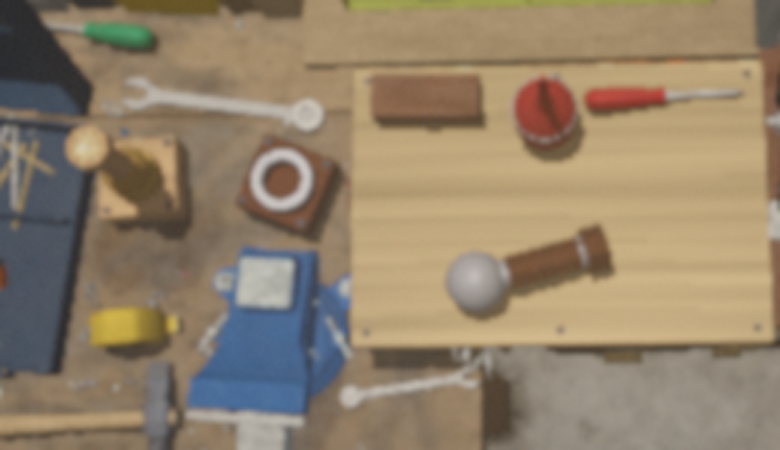

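The large punch lies with its ball at crop (477,283) and its butt at (595,250), heading about 104°. Nothing else has moved. I'll check the grasp and placement options.

```bash
python3 - <<'E'
from h import *
hd=np.radians(104.1); d=np.array([np.cos(hd),np.sin(hd)]); b=np.array([.459,-.014]); g=np.r_[b-.058*d,.1113]
f=lambda j:None if j is None else np.round(j).astype(int).tolist()
for a in(23,15):
  for sg in(1,-1):
    Rg=grasp_R(hd,np.radians(a),sg)
    print(a,sg,[f(solve_ik(g+(.019-k)*Rg[:,2],eul(Rg))) for k in(0,.1,.2)],f(solve_ik(g+.019*Rg[:,2]+[0,0,.2],eul(Rg))))
    for h in(50,60,70,80,90):
        M=place_R(Rg,hd,np.radians(h),.0645); c=lambda z:f(solve_ik(np.array([.575,.195,z])+.019*M[:,2],eul(M))); print("  ",h,c(.144),c(.26))
E
```

```text
23 1 [[-25, 32, 113, 23, 52, 124], [-28, 26, 106, 19, 65, 127], [-31, 22, 98, 16, 77, 129]] [-25, 17, 103, 18, 76, 134]
   50 [-14, 51, 138, 118, 75, -98] [-14, 33, 138, 112, 67, -80]
   60 [-17, 50, 131, 103, 71, -90] [-17, 34, 131, 97, 68, -74]
   70 [-18, 49, 124, 90, 71, -83] [-18, 35, 124, 85, 71, -68]
   80 [-18, 50, 116, 78, 73, -76] [-18, 38, 116, 75, 76, -63]
   90 [-16, 51, 108, 68, 77, -70] [-16, 40, 108, 66, 82, -60]
23 -1 [[-25, 32, 113, 23, 52, -56], [-28, 26, 106, 19, 65, -53], [-31, 22, 98, 16, 77, -51]] [-25, 17, 103, 18, 76, -46]
   50 [-14, 51, 138, 118, 75, 82] [-14, 33, 138, 112, 67, 100]
   60 [-17, 50, 131, 103, 71, 90] [-17, 34, 131, 97, 68, 106]
   70 [-18, 49, 124, 90, 71, 97] [-18, 35, 124, 85, 71, 112]
   80 [-18, 50, 116, 78, 73, 104] [-18, 38, 116, 75, 76, 117]
   90 [-16, 51, 108, 68, 77, 110] [-16, 40, 108, 66, 82, 120]
15 1 [[-21, 30, 116, 18, 45, 131], [-23, 22, 110, 14, 58, 134], [-26, 17, 102, 12, 71, 135]] [-21, 14, 105, 13, 70, 139]
   50 [-16, 58, 137, 116, 85, -104] [-16, 40, 139, 114, 78, -89]
   60 [-19, 56, 130, 102, 80, -96] [-19, 40, 132, 100, 77, -82]
   70 [-20, 55, 123, 90, 79, -88] [-20, 41, 124, 88, 79, -75]
   80 [-19, 55, 115, 79, 80, -80] [-19, 43, 116, 78, 83, -69]
   90 [-18, 56, 107, 70, 84, -74] [-18, 45, 108, 69, 88, -64]
15 -1 [[-21, 30, 116, 18, 45, -49], [-23, 22, 110, 14, 58, -46], [-26, 17, 102, 12, 71, -45]] [-21, 14, 105, 13, 70, -41]
   50 [-16, 58, 137, 116, 85, 76] [-16, 40, 139, 114, 78, 91]
   60 [-19, 56, 130, 102, 80, 84] [-19, 40, 132, 100, 77, 98]
   70 [-20, 55, 123, 90, 79, 92] [-20, 41, 124, 88, 79, 105]
   80 [-19, 55, 115, 79, 80, 100] [-19, 43, 116, 78, 83, 111]
   90 [-18, 56, 107, 70, 84, 106] [-18, 45, 108, 69, 88, 116]
```

```bash
python3 - <<'E'
from h import *
import json
hd=np.radians(104.1); d=np.array([np.cos(hd),np.sin(hd)]); b=np.array([.459,-.014,.115]); g=np.r_[b[:2]-.058*d,.1113]
Rg=grasp_R(hd,np.radians(23),-1); e=eul(Rg); T=g+.019*Rg[:,2]
arm.move_ptp(T-.20*Rg[:,2],e); arm.line_to(T-.06*Rg[:,2],v=.2)
print(arm.line_to(T,v=.08,max_force=15)); s=read_state(); print(s["t"],s["tcp_pos"],T,s["ft_force"])
claw.close_gripper(90); s=read_state(); print(s["t"],s["opening"]*85,s["grasp_force"],s["ft_force"])
tcp=np.array(s["tcp_pos"]); r=Rg.T@(b-tcp); M=place_R(Rg,hd,np.radians(70),np.arctan(.004/.062))
json.dump(dict(r=r.tolist(),M=M.tolist()),open("large.json","w"))
arm.line_to(tcp+[0,0,.22],v=.2); s=read_state(); print(s["t"],s["opening"]*85,s["ft_force"])
seat=np.array([.576,.195,.078]); H=np.array([0,0,.13])
arm.move_ptp(seat+H-M@r,eul(M)); s=read_state(); print(s["t"],s["opening"]*85)
ims=[]
for n in("top","scene"):
    p=vision.read_camera(n); C=cloud(p).reshape(-1,3); bt=seat+H+[0,0,.134]
    q=C[(np.linalg.norm(C[:,:2]-bt[:2],axis=1)<.035)&(abs(C[:,2]-bt[2])<.012)]
    print(n,"butt exp",bt,"px",proj(p,bt),len(q),(q.min(0)+q.max(0))/2 if len(q) else 0, q.mean(0))
    q=C[np.linalg.norm(C-seat-H,axis=1)<.038]; print(" ball exp",seat+H,len(q),sphere(q,.03,seat+H) if len(q)>15 else "")
    u,v=proj(p,bt).astype(int); c=p["img"][v-30:v+40,u-35:u+35]; ims.append(cv2.resize(c,(400,400),interpolation=cv2.INTER_CUBIC))
cv2.imwrite("pics/c6.png",np.hstack(ims))
E
```

```text
False
31.725 [ 0.47165003 -0.06326322  0.09406487] [ 0.4713211  -0.06305235  0.09381041] [-0.47431378 -0.66354962 -0.20256136]
32.2667 30.05775500723999 88.2501444965601 [-1.37125067 -2.98564983  7.2552323 ]
33.5167 30.41001152144509 [-0.05140285 -0.94264853 -3.47153182]
35.9667 30.237171233796314
top butt exp [0.576 0.195 0.342] px [178.60558921 178.39960034] 225 [0.57801163 0.19442912 0.33763162] [0.57764029 0.19255748 0.34013948]
 ball exp [0.576 0.195 0.208] 57 [0.57531305 0.19492808 0.20691711]
scene butt exp [0.576 0.195 0.342] px [315.22339207 120.45638862] 103 [0.57019912 0.18933088 0.3372429 ] [0.57135574 0.18766714 0.33734819]
 ball exp [0.576 0.195 0.208] 26 [0.56312803 0.18832184 0.21331872]
```

View pics/c6.png

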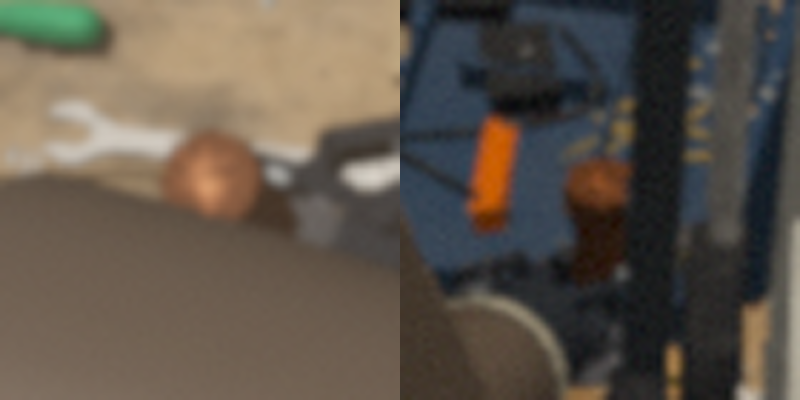

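The butt is up (crop 212,175) and within 2 mm of the prediction, so the punch is upright. Lowering it into the steel ring.

```bash
python3 - <<'E'
from h import *
import json
D=json.load(open("large.json")); M=np.array(D["M"]); r=np.array(D["r"]); s0=np.array([.576,.195,.080])
arm.line_to(s0+[0,0,.02]-M@r,v=.12)
print(seat_it(M,r,s0,n=6)); print(read_state()["t"])
E
```

```text
0 True 38.32 ball [0.5758 0.1952 0.0795] df [-2.5 -1.9  7.3] op 0.355
1 True 39.53 ball [0.5753 0.1946 0.0795] df [1.6 2.5 7.5] op 0.358
2 True 40.76 ball [0.5757 0.1953 0.0794] df [-0.8 -2.7  7.9] op 0.358
3 True 41.98 ball [0.5755 0.1946 0.0795] df [0.1 1.8 7.9] op 0.358
[0.57554157 0.19445141 0.08      ]
41.975
```

Seated evenly. Releasing, retreating and taking the final look.

```bash
python3 - <<'E'
from h import *
import json
D=json.load(open("large.json")); M=np.array(D["M"])
claw.gripper_open(); t=np.array(read_state()["tcp_pos"])
arm.line_to(t-.11*M[:,2],v=.12); t=np.array(read_state()["tcp_pos"]); arm.line_to(t+[-.03,-.06,.2],v=.25)
j=np.array(read_state()["joint_pos"]); j[0]-=35; arm.set_joints(j); s=read_state(); print(s["t"],s["tcp_pos"],s["ft_force"])
for n in("top","scene"):
    p=vision.read_camera(n); C=cloud(p).reshape(-1,3)
    for nm,c,R_,L in(("L",[.5755,.1945,.078],.03,.134),("S",[.585,.354,.075],.025,.117)):
        c=np.array(c); bt=c+[0,0,L]; q=C[(np.linalg.norm(C[:,:2]-bt[:2],axis=1)<.035)&(abs(C[:,2]-bt[2])<.012)]
        b=C[np.linalg.norm(C-c,axis=1)<R_+.008]; b=b[b[:,2]>.064]
        print(n,nm,"butt",(q.min(0)+q.max(0))/2 if len(q) else 0,"ball",sphere(b,R_,c) if len(b)>15 else len(b))
    if n=="top": i=p["img"][140:290,110:370]; cv2.imwrite("pics/top7c.png",cv2.resize(i,None,fx=3,fy=3,interpolation=cv2.INTER_CUBIC))
E
```

```text
45.7917 [ 0.4537881  -0.25023831  0.36638978] [-0.43864119 -0.49230623  0.13647271]
top L butt [0.57535812 0.19398965 0.20914008] ball [0.57625503 0.19562309 0.07856722]
top S butt [0.58512497 0.35171067 0.18908444] ball [0.58581924 0.35503852 0.0760734 ]
scene L butt [0.56916222 0.19173542 0.20872142] ball [0.5759055  0.19389443 0.07753816]
scene S butt [0.57474897 0.34882207 0.18976835] ball [0.58664402 0.35519536 0.08093821]
```

View pics/top7c.png

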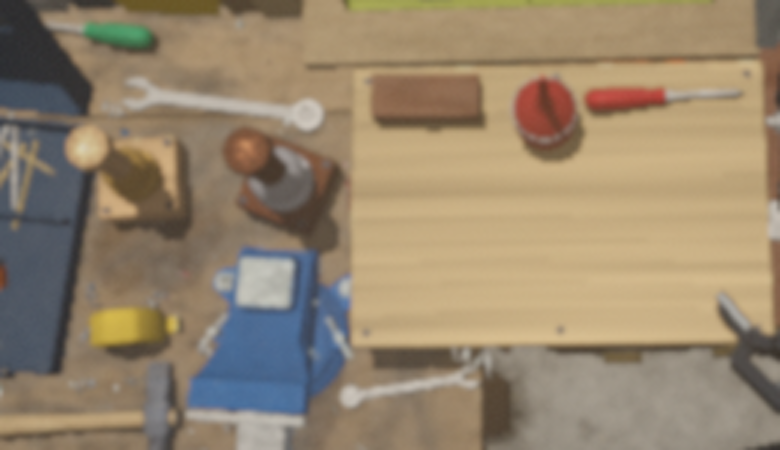

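Both punches stand upright in their rings, butts at crop (88,147) and (248,150). The bystanders are where they were and the gripper is clear.

```bash
python3 -c "
from bench import job
print(job.sign_off())"
```

```text
the job is handed in; nothing more can be done
None
```

Both punches stand upright, ball down, in their matching rings; the bystanders look unmoved, and the job was handed in at about 46 s of the 72 s allowed (the verdict was not shown).

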